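# Return the check weights to their block after a balance check

### The arm

A 6-joint arm with a two-finger parallel gripper is mounted at the origin on a cart in front of the work surface, level with it; the furniture and walls round the work are solid. World frame = base frame: x ahead of the robot, y to its left, z up, the work surface at z = 0. Lengths are in m, angles in rad, forces in N, time in s.
With the tool pointing down it reaches from about 0.425 to 0.95 m from the base axis. Payload 14.7 kg.
Tool frame: the origin (TCP) lies midway between the tips of the shut fingers; the grasp point (between the pads) lies 19 mm behind it; z points along the fingers, y is the line along which they close (so a half turn about z gives the same grasp; the last joint's range is limited). The gripper opens to 85 mm and grips with 20 to 120 N. Pads are 22 mm wide; open, the fingers measure 114 mm over their backs; the gripper's body (76 mm by 85 mm) begins 54 mm behind the grasp point. The pads swing forward as they close: fully open they stand 13 mm farther back than shut.
Start: joints at [1.17, 0.48, 1.596, -0, 1.065, -0.047], TCP at [0.225, 0.61, 0.231] pointing down, gripper open.
Joint ranges: [-2.75, 2.75], [-0.82, 2.05], [0.23, 2.67], [-1.56, 4.7], [0.09, 2.69], [-2.92, 2.92]. Speed limits (rad/s): [1.89, 1.89, 2.39, 3.01, 3.01, 3.01].

### API

Orientations are given as a 3x3 rotation matrix whose columns are the frame's x, y, z axes.
In Python, from station import * gives the robot as it stands.
- The arm moves only by the tool play_rows, never from a script. Its argument "moves" is a list of rows, each a list of 7 numbers: the shift along the tool's x, y, z in normalised numbers (1 is 50 cm), then the turn, a rotation vector about the tool's x, y, z in shares of pi rad (1.0 is pi rad), then the opening, from -1 (shut) to 1 (fully open). A call has 1 to 20 rows; each row is the pose to reach, as a shift and turn from the pose commanded when the call began, along the tool's axes at that moment; what a row does not reach only later rows make up. A row lasts 1/12 s, in which the tool goes at most 41.7 mm and 7.16 degrees, less where a joint would pass 70% of its speed; a pose out of reach is approached as far as the arm can. Shift and turn numbers lie between -1 and 1, and a call with a number outside is refused. A call with a gripper value outside its range is refused whole. The fingers move at their own pace and stop on an object; "grip_force" is the grip in N (left out, the last holds). Time passes only in rows, so rows that repeat a pose let the fingers close. It gives the time, the measured TCP pose, the force, the opening and the grip force at its end, in the units of the state.
- sense(): the state, without advancing time (a new reading comes with each control period).
- read_camera(name): name is "scene" or "top"; returns a dict with "pixels" (420x560x3 uint8, red, green, blue), "mtx" (3x3 intrinsics, pixels), "D" ([k1, k2, p1, p2, k3] as OpenCV has them; the pictures are not rectified), "T" (4x4, takes a point from camera to world coordinates). Camera axes: x right, y down, z forward; pixel columns grow to the right and rows downward; lengths in m; the calibration is good to about 2 mm. A picture is of the moment at which its call begins. There is no depth.
- close_job(): hands the job in; it is judged then, once.
The state is a dict: "time_s": time; "joint_positions": joint angles; "qd": joint speeds; "joint_torque": joint torques, N m; "eef_pos": TCP position; "tcp_rot": TCP orientation; "ft_force": force on the tool from outside, world axes, zero at the start; "moment": the same for the moment, N m; "grip_width": opening from 0.0 (shut) to 1.0 (fully open); "grip_force": force on a finger pad.
Only numpy, scipy, OpenCV 4.12 (cv2) and the standard library are available. Lean on these libraries where they do the work, as an engineer would, in place of code of your own. Each camera call takes 0.05 s, during which the arm holds its last target. There are 200 camera calls.

### The job

The balance check is done: put the five steel check weights, the largest from the balance pan and the other four from the bench, back into their wooden block, so that they stand upright in order of size, each one seated fully down in the well made for its size. Set each one in gently, do not drop or topple any, and leave the tape roll and the small timer beside them where they are.

Things in the scene. Friction and masses are not known exactly. Their poses are not given: they have to be found in the camera images.
- w500: largest of five polished steel check weights, about 500 g: an upright cylinder 38 mm in diameter and 43.5 mm high, a thin neck above it, and a round knob 22 mm in diameter that takes up the top 11.2 mm; 60 mm high in all. Origin: centre of its underside; z is its axis, up. It stands on the balance pan at the start, the pan's top being 62 mm above the bench. Can be lifted by its knob from above.
- w200: second largest of five polished steel check weights, about 200 g: an upright cylinder 28 mm in diameter and 31.5 mm high, a thin neck above it, and a round knob 16 mm in diameter that takes up the top 9.2 mm; 45 mm high in all. Origin: centre of its underside; z is its axis, up. It stands upright somewhere on the bench at the start. Can be lifted by its knob from above.
- w100: middle of five polished steel check weights, about 100 g: an upright cylinder 22 mm in diameter and 25 mm high, a thin neck above it, and a round knob 13 mm in diameter that takes up the top 7.5 mm; 36 mm high in all. Origin: centre of its underside; z is its axis, up. It stands upright somewhere on the bench at the start. Can be lifted by its knob from above.
- w50: second smallest of five polished steel check weights, about 50 g: an upright cylinder 18 mm in diameter and 18.5 mm high, a thin neck above it, and a round knob 10.5 mm in diameter that takes up the top 6.5 mm; 28 mm high in all. Origin: centre of its underside; z is its axis, up. It stands upright somewhere on the bench at the start. Can be lifted by its knob from above.
- w20: smallest of five polished steel check weights, about 20 g: an upright cylinder 13 mm in diameter and 13 mm high, a thin neck above it, and a round knob 8.5 mm in diameter that takes up the top 5.8 mm; 21.5 mm high in all. Origin: centre of its underside; z is its axis, up. It stands upright somewhere on the bench at the start. Can be lifted by its knob from above.
- weight_block: fixed wooden block, any yaw, 66 (x) by 246 (y) by 22 mm high (foot board 76 by 256 by 6); origin: centre of its underside. One row of five round wells along y, centres at y = +90, +38, -6, -46, -84 mm, x = 0, diameters 46, 36, 30, 26, 21 mm (for the 500, 200, 100, 50, 20 g weight). 10 mm deep (floor 12 mm above bench); 8 mm wider than their weight, mouths bevelled 4 mm wide, 5 deep.
- balance: white laboratory balance, fixed, 206 mm (x) by 156 mm (y), housing 50 mm high; origin: centre of its underside, its display towards its -x. The round steel pan, 113 mm in diameter, is centred at x = +34 mm, its top 62 mm high. It does not give under load.
- tape_roll: yellow roll of tape lying flat on the bench, 68 mm in diameter, 19 mm high; origin: centre of its underside. Bystander: leave it where it is.
- timer: small white bench timer standing on edge in front of the centrifuge, 26 mm (x) by 62 mm (y) by 58 mm high; origin: centre of its underside. Bystander: leave it where it is.
Things that resemble listed ones, but are neither listed nor needed, are in the scene too. Leave any pink or purple look-alike of the w500 alone.

How it is judged:
By the outcome, as a careful person would: the job done as asked, in the order asked, and still so for the second after the job is handed in, with the robot touching nothing.
It also fails if it takes over 102 s, if anything falls off the work surface, if the arm or the gripper's body presses on something with over 40 N, if the wrist force passes 120 N, or if a joint passes its speed limit or range.

## Working session

There is one attempt and no reset: what is moved stays moved. The work goes in short steps, Python scripts to look and compute and a tool call to move; the robot and the scene stay as the last step left them, time stands still between calls to the robot, and variables do not carry over. Pictures are saved under pics/ and viewed, at most 14 in all, crops included, and the job is handed in when it is done.

Besides the shell and the picture viewer there is one more tool, called after "Call:" by a JSON object that holds its "method" and its "body". play_rows: Moves the arm, as the interface text tells. Its arguments: {"type":"object","properties":{"moves":{"type":"array"},"grip_force":{"type":"number"}},"required":["moves"]}

```bash
mkdir -p pics
cat > h.py <<'E'
from station import *
import numpy as np, cv2
def snap(n,tag):
    c=read_camera(n); cv2.imwrite(f"pics/{tag}.png",c["pixels"][:,:,::-1]); np.savez(f"pics/{tag}.npz",**c); return c
def ray(c,uv,z):
    uv=np.array(uv,float).reshape(-1,1,2)
    n=cv2.undistortPoints(uv,c["mtx"],c["D"]).reshape(-1,2)
    d=np.c_[n,np.ones(len(n))]@c["T"][:3,:3].T; o=c["T"][:3,3]
    return o+d*((z-o[2])/d[:,2])[:,None]
def proj(c,P):
    T=np.linalg.inv(c["T"]); return cv2.projectPoints(np.array(P,float).reshape(-1,1,3),cv2.Rodrigues(T[:3,:3])[0],T[:3,3],c["mtx"],c["D"])[0].reshape(-1,2)
E
python3 - <<'E'
from h import *
for n in("top","scene"):
    c=snap(n,n+"0"); print(n,c["T"].round(3).tolist(),c["mtx"].round(1).tolist(),c["D"])
s=sense(); print(s)
E
```

```text
top [[-0.001, -0.985, 0.173, 0.236], [-1.0, 0.004, 0.013, 0.117], [-0.014, -0.173, -0.985, 1.492], [0.0, 0.0, 0.0, 1.0]] [[513.5, 0.0, 281.6], [0.0, 513.5, 202.9], [0.0, 0.0, 1.0]] [0.0465266 0.        0.        0.        0.       ]
scene [[-0.476, -0.421, 0.772, -0.464], [-0.879, 0.218, -0.424, 0.638], [0.01, -0.88, -0.474, 0.666], [0.0, 0.0, 0.0, 1.0]] [[493.8, 0.0, 281.4], [0.0, 493.8, 217.5], [0.0, 0.0, 1.0]] [-0.00135934  0.          0.          0.          0.        ]
{'time_s': 0.1, 'joint_positions': array([ 1.17039166e+00,  4.80775461e-01,  1.59684120e+00,  1.05192840e-05,
        1.06508316e+00, -4.66090338e-02]), 'qd': array([-0.00028366, -0.00122666, -0.00271862,  0.00167796, -0.00147993,
       -0.00131938]), 'joint_torque': array([ 1.57889091e-03, -9.52261806e+01, -4.31048620e+01, -7.85478596e-05,
        5.17875276e-03, -1.97694379e-05]), 'eef_pos': array([0.22503292, 0.60939572, 0.23072114]), 'tcp_rot': array([[-9.38062655e-01,  3.46465382e-01, -4.40039496e-04],
       [ 3.46465656e-01,  9.38062107e-01, -1.01600917e-03],
       [ 6.07723707e-05, -1.10553883e-03, -9.99999387e-01]]), 'ft_force': array([-0.02401676, -1.88552959, -0.1717257 ]), 'moment': array([ 0.01472127, -0.00163415,  0.00574267]), 'grip_force': 0.0, 'grip_width': 0.9996202582934874}
```

View pics/top0.png

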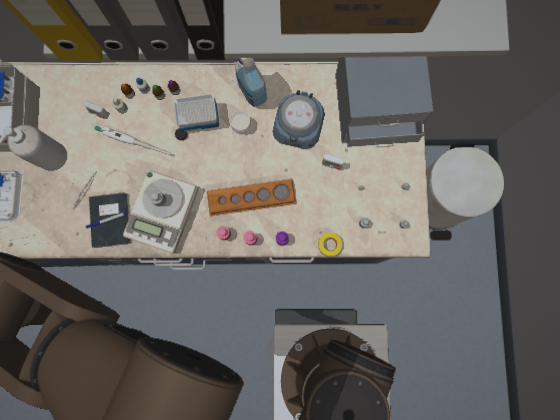

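View pics/scene0.png

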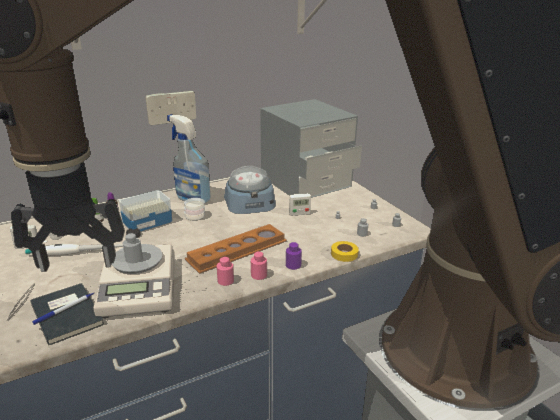

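The top view shows the w500 on the pan at about (158,198). The block runs from (208,200) to (296,192), with its big well at the right end. Four weights are at about (365,223), (404,224), (406,186) and (362,187), and the tape roll is at (331,244). I'll zoom in to measure.

Run:
```python
import cv2,numpy as np
t=cv2.imread("pics/top0.png");s=cv2.imread("pics/scene0.png")
r=lambda im,x,y,w,h,W,H:cv2.resize(im[y:y+h,x:x+w],(W,H),interpolation=cv2.INTER_CUBIC)
a=r(t,345,170,80,70,400,350)       # x5
b=r(s,325,195,80,50,400,250)
c=r(t,120,165,190,90,760,360)     #x4
d=r(s,110,215,80,60,400,240) if 0 else r(s,100,220,80,50,400,250)
o=np.zeros((600,800,3),np.uint8);o[:350,:400]=a;o[:250,400:]=b;o[250:500,400:]=d
cv2.imwrite("pics/cr1.png",o);cv2.imwrite("pics/cr2.png",c)
```

```text
(no output)
```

View pics/cr1.png

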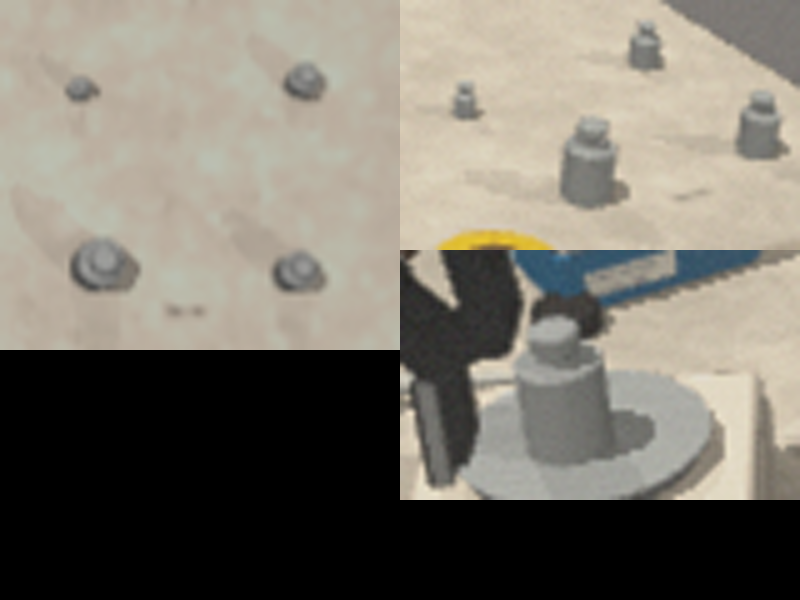

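View pics/cr2.png

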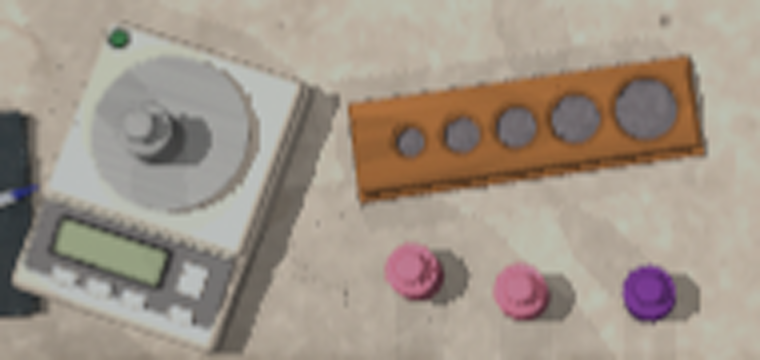

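The crops show w200 at the lower left, w100 at the lower right, w50 at the upper right and w20 at the upper left of the four. Next I'll zoom on the knobs and get the block from its orange mask.

```bash
cat > tiles.py <<'E'
import cv2,numpy as np,sys
def tiles(specs,out,n=20,z=10):
    o=np.zeros((600,800,3),np.uint8)
    for i,(f,x,y) in enumerate(specs):
        im=cv2.imread(f)[y:y+n,x:x+n]; t=cv2.resize(im,(n*z,n*z),interpolation=cv2.INTER_CUBIC)
        for k in range(0,n,5): t[::4,k*z]=(0,0,255); t[k*z,::4]=(0,0,255)
        r,c=divmod(i,4); o[r*200:r*200+200,c*200:c*200+200]=t
    cv2.imwrite(out,o)
E
python3 - <<'E'
from tiles import *
T="pics/top0.png";S="pics/scene0.png"
tiles([(T,355,213),(T,395,214),(T,396,176),(T,351,177),(S,352,214),(S,387,210),(S,364,195),(S,328,205),(T,148,188),(S,122,228)],"pics/t1.png")
from h import *
for n in("top0","scene0"):
    c=dict(np.load(f"pics/{n}.npz")); hsv=cv2.cvtColor(c["pixels"],cv2.COLOR_RGB2HSV)
    m=cv2.inRange(hsv,(5,120,60),(18,255,255)); m[:150]=0
    cs,_=cv2.findContours(m,cv2.RETR_CCOMP,cv2.CHAIN_APPROX_NONE); 
    k=max(cs,key=cv2.contourArea); x,y,w,h=cv2.boundingRect(k);print(n,x,y,w,h)
    print(cv2.approxPolyDP(cv2.convexHull(k),2,True).reshape(-1,2).tolist())
    for q in cs:
        a=cv2.contourArea(q)
        if q is not k and a>8 and x<q[:,0,0].mean()<x+w and y<q[:,0,1].mean()<y+h:
            e=cv2.moments(q);uv=[e["m10"]/e["m00"],e["m01"]/e["m00"]]; p=cv2.fitEllipse(q); print(a,np.round(uv,1),np.round(p[0],1),np.round(p[1],1),ray(c,uv,.019).round(4)[0])
E
```

```text
top0 207 179 89 36
[[292, 181], [295, 203], [210, 214], [207, 191], [290, 179]]
52.5 [222.2 200.1] [222.2 200.1] [8.1 8.5] [0.5046 0.3096 0.019 ]
76.5 [235.1 198.3] [235.1 198.3] [ 9.6 10.4] [0.5099 0.2719 0.019 ]
97.0 [248.6 196.4] [248.6 196.4] [11.  11.4] [0.5152 0.2327 0.019 ]
136.5 [263.5 194.4] [263.5 194.4] [13.  13.6] [0.5211 0.1891 0.019 ]
211.0 [281.1 191.8] [281.1 191.8] [16.3 16.6] [0.5286 0.1377 0.019 ]
scene0 185 224 101 49
[[285, 239], [200, 272], [185, 258], [187, 252], [269, 224], [281, 232]]
28.5 [207.5 263.5] [207.4 263.5] [5.2 8.8] [0.4686 0.3219 0.019 ]
28.0 [207.  254.9] [207.  254.9] [4.1 9.3] [0.5042 0.3096 0.019 ]
38.5 [220.7 250. ] [220.7 250.1] [ 4.7 11.1] [0.5096 0.2719 0.019 ]
50.5 [234.8 245.1] [234.8 245.1] [ 5.9 11.4] [0.5148 0.2319 0.019 ]
72.5 [249.4 240. ] [249.4 239.9] [ 6.5 14.6] [0.5205 0.189  0.019 ]
119.0 [266.  233.9] [266.1 233.9] [ 8.3 18.5] [0.5283 0.1375 0.019 ]
```

View pics/t1.png

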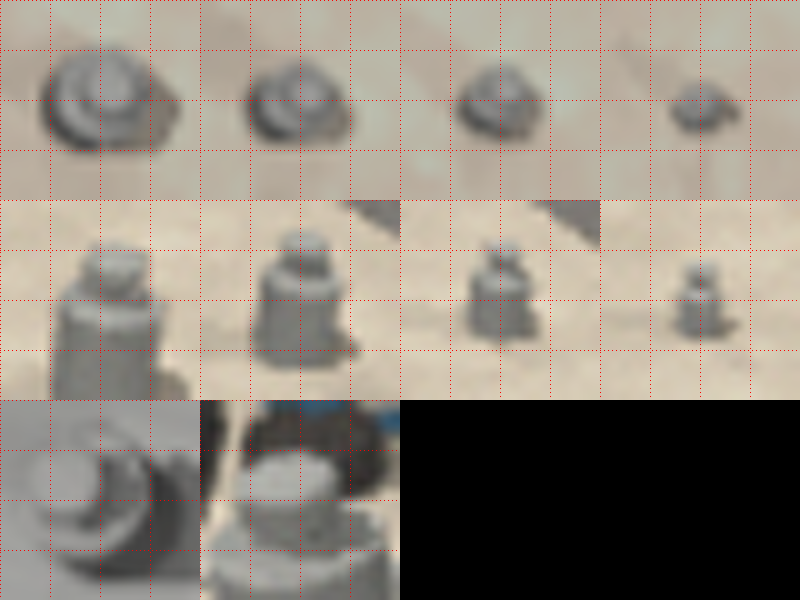

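The tiles show each knob top clearly. I'll compute positions from both views and compare them.

Run:
```python
from h import *
t=dict(np.load("pics/top0.npz"));s=dict(np.load("pics/scene0.npz"))
K={"w500":((154.35,195.05),(130.7,234.7),.122),"w200":((365.55,220.55),(363.35,218.75),.045),"w100":((405.35,222.55),(397.05,213.25),.036),"w50":((406.15,184.85),(373.75,199.15),.028),"w20":((360.75,186.55),(337.85,211.35),.0215)}
for k,(a,b,z) in K.items(): print(k,ray(t,a,z)[0].round(4),ray(s,b,z)[0].round(4))
# tape, timer
W=np.array([[.5044,.3096],[.5098,.2719],[.515,.2323],[.5208,.189],[.5284,.1376]])
Y=np.array([-84,-46,-6,38,90])/1000
px=np.polyfit(Y,W[:,0],1);py=np.polyfit(Y,W[:,1],1);print(px,py,np.degrees(np.arctan2(px[0],py[0])),np.hypot(px[0],py[0]))
print(np.c_[np.polyval(px,Y),np.polyval(py,Y)].round(4))
h=cv2.cvtColor(t["pixels"],cv2.COLOR_RGB2HSV);m=cv2.inRange(h,(22,120,100),(35,255,255));m[:220]=0
ys,xs=np.nonzero(m);print("tape",ray(t,[(xs.min()+xs.max())/2,(ys.min()+ys.max())/2],.019))
print("timer",ray(t,[336,161],.058))
print("pinks",ray(t,[[224,232],[250,238],[282,238]],.05).round(3))
```

```text
w500 [0.5004 0.4808 0.122 ] [0.5026 0.4791 0.122 ]
w200 [ 0.4394 -0.102   0.045 ] [ 0.4408 -0.1072  0.045 ]
w100 [ 0.4346 -0.2158  0.036 ] [ 0.4369 -0.2199  0.036 ]
w50 [ 0.5458 -0.2246  0.028 ] [ 0.5497 -0.2283  0.028 ]
w20 [ 0.5427 -0.0946  0.0215] [ 0.5439 -0.0978  0.0215]
[0.13668887 0.5158987 ] [-0.98814037  0.22649898] 172.12428927407075 0.9975496151455859
[[0.5044 0.3095]
 [0.5096 0.272 ]
 [0.5151 0.2324]
 [0.5211 0.1889]
 [0.5282 0.1376]]
tape [[ 0.37546727 -0.00094356  0.019     ]]
timer [[ 0.61029945 -0.02061081  0.058     ]]
pinks [[0.407 0.299 0.05 ]
 [0.39  0.225 0.05 ]
 [0.39  0.135 0.05 ]]
```

```bash
cat >> h.py <<'E'
from scipy.spatial.transform import Rotation as Ro
a=np.radians(7.9); Y=np.array([np.cos(a),np.sin(a),0]);Z=np.array([0,0,-1.]);RT=np.c_[np.cross(Y,Z),Y,Z]
def to(*pts):
    s=sense();R=s["tcp_rot"];p=s["eef_pos"]
    print("t",round(s["time_s"],2),"q",s["joint_positions"].round(2),"p",p.round(4),"w",round(s["grip_width"],3),"turn",Ro.from_matrix(R.T@RT).as_rotvec().round(3))
    for q in pts: print(q,((np.array(q)-p)@R*1000).round(1))
E
python3 - <<'E'
from h import *
to((.5015,.480,.25),(.5015,.480,.19))
E
```

```text
t 0.1 q [ 1.17  0.48  1.6   0.    1.07 -0.05] p [0.225  0.6094 0.2307] w 1.0 turn [-1.000e-03  1.000e-03  1.079e+00]
(0.5015, 0.48, 0.25) [-304.2  -25.6  -19.3]
(0.5015, 0.48, 0.19) [-304.2  -25.5   40.7]
```

Careful with the scale: shifts go in shares of 50 cm and turns go in shares of pi rad. That gives: -304 mm / 500 = -0.608, -280 mm / 500 = -0.56, 0.48 rad / 3.1416 = 0.1528.

Call:
{"method": "play_rows", "body": {"moves": [[-0.08,-0.01,-0.038,0,0,0.0382,0],[-0.16,-0.02,-0.038,0,0,0.0764,0],[-0.24,-0.03,-0.038,0,0,0.1146,0],[-0.32,-0.036,-0.038,0,0,0.1528,0],[-0.4,-0.04,-0.038,0,0,0.191,0],[-0.48,-0.044,-0.02,0,0,0.2292,0],[-0.56,-0.048,0,0,0,0.2674,0],[-0.608,-0.052,0.04,0,0,0.3056,0],[-0.608,-0.052,0.1,0,0,0.3438,0],[-0.608,-0.052,0.16,0,0,0.3438,0],[-0.608,-0.052,0.16,0,0,0.3438,0],[-0.608,-0.052,0.16,0,0,0.3438,0]], "grip_force": 30}}

```text
time_s: 1.1
eef_pos: [0.5005, 0.4792, 0.15]
tcp_rot: [[-0.137, 0.99, -0.003], [0.991, 0.137, -0.002], [-0.002, -0.003, -1.0]]
ft_force: [0.7, 0.2, 1.0]
grip_width: 0.501
grip_force: 0.0
```

Run:
```python
from h import *
t=snap("top","top1");s=snap("scene","scene1")
to((.5015,.48,.107))
p=sense()["eef_pos"];print(proj(t,p),proj(s,p),sense()["ft_force"])
r=lambda im,x,y,w,h,W,H:cv2.resize(im[y:y+h,x:x+w,::-1],(W,H),interpolation=cv2.INTER_CUBIC)
o=np.zeros((400,800,3),np.uint8);o[:,:400]=r(t["pixels"],120,160,80,80,400,400);o[:,400:]=r(s["pixels"],90,190,80,80,400,400);cv2.imwrite("pics/c3.png",o)
```

```text
t 1.2 q [0.72 0.62 1.56 0.   0.97 0.58] p [0.5017 0.4808 0.153 ] w 0.497 turn [ 0.001 -0.001  0.   ]
(0.5015, 0.48, 0.107) [-0.8 -0.4 46. ]
[[151.33511261 192.3747485 ]] [[128.05333863 222.55133273]] [ 0.50792656  0.40296233 -0.44155522]
```

View pics/c3.png

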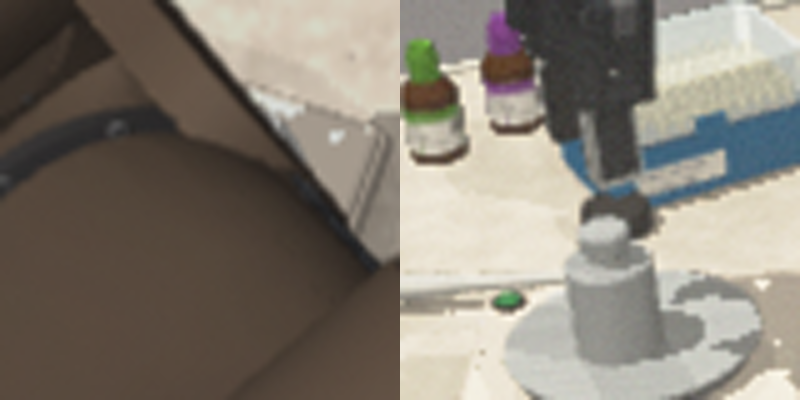

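The scene view shows the near fingertip at about (133,226) and the knob top at about (131,235). That fits the estimate, so I'll descend and grip.

Scaled: 46 mm / 500 = 0.092, 36 mm / 500 = 0.072.

Call:
{"method": "play_rows", "body": {"moves": [[-0.002,0,0.04,0,0,0,0],[-0.002,0,0.072,0,0,0,0],[-0.002,0,0.092,0,0,0,0],[-0.002,0,0.092,0,0,0,0],[-0.002,0,0.092,0,0,0,-0.3],[-0.002,0,0.092,0,0,0,-0.5],[-0.002,0,0.092,0,0,0,-0.7],[-0.002,0,0.092,0,0,0,-0.9],[-0.002,0,0.092,0,0,0,-0.9],[-0.002,0,0.092,0,0,0,-0.9]], "grip_force": 30}}

```text
time_s: 2.03
eef_pos: [0.5016, 0.4796, 0.107]
tcp_rot: [[-0.137, 0.991, 0.001], [0.991, 0.137, 0.001], [0.001, 0.001, -1.0]]
ft_force: [-4.5, -0.5, 5.8]
grip_width: 0.24
grip_force: 29.2
```

Run:
```python
from h import *
s=sense();print(s["ft_force"],s["grip_force"])
to((.5282,.1376,.20),(.5282,.1376,.07),(.5282,.1376,.057))
```

```text
[-4.48564413 -0.48341064  5.81899025] 29.201615479519205
t 2.03 q [0.72 0.67 1.59 0.   0.88 0.58] p [0.5016 0.4796 0.107 ] w 0.24 turn [ 0.001 -0.001 -0.001]
(0.5282, 0.1376, 0.2) [-342.3  -20.3  -93.4]
(0.5282, 0.1376, 0.07) [-342.5  -20.5   36.6]
(0.5282, 0.1376, 0.057) [-342.5  -20.5   49.6]
```

Scaled: -343 mm / 500 = -0.686, -338 mm / 500 = -0.676.

Call:
{"method": "play_rows", "body": {"moves": [[0,0,-0.03,0,0,0,-0.9],[0,0,-0.09,0,0,0,-0.9],[-0.04,-0.002,-0.15,0,0,0,-0.9],[-0.11,-0.006,-0.16,0,0,0,-0.9],[-0.19,-0.01,-0.16,0,0,0,-0.9],[-0.27,-0.016,-0.16,0,0,0,-0.9],[-0.35,-0.02,-0.16,0,0,0,-0.9],[-0.43,-0.026,-0.16,0,0,0,-0.9],[-0.51,-0.03,-0.16,0,0,0,-0.9],[-0.58,-0.036,-0.14,0,0,0,-0.9],[-0.64,-0.038,-0.1,0,0,0,-0.9],[-0.676,-0.04,-0.04,0,0,0,-0.9],[-0.686,-0.042,0.01,0,0,0,-0.9],[-0.686,-0.042,0.04,0,0,0,-0.9],[-0.686,-0.042,0.044,0,0,0,-0.9],[-0.686,-0.042,0.044,0,0,0,-0.9]]}}

```text
time_s: 3.37
eef_pos: [0.5274, 0.1363, 0.0833]
tcp_rot: [[-0.136, 0.991, -0.001], [0.991, 0.136, -0.0], [-0.0, -0.001, -1.0]]
ft_force: [-1.0, -0.5, -5.1]
grip_width: 0.24
grip_force: 30.3
```

Run:
```python
from h import *
s=snap("scene","scene2")
to((.5282,.1376,.057));print(sense()["ft_force"],sense()["grip_force"])
p=sense()["eef_pos"];print(proj(s,p), proj(s,p-[0,0,.045]),proj(s,(.5282,.1376,.022)))
cv2.imwrite("pics/c4.png",cv2.resize(s["pixels"][160:280,180:340,::-1],(800,600),interpolation=cv2.INTER_CUBIC))
```

```text
t 3.42 q [0.2  0.53 1.96 0.   0.64 0.06] p [0.528  0.1367 0.0841] w 0.239 turn [ 0.001 -0.    -0.001]
(0.5282, 0.1376, 0.057) [ 0.9  0.3 27.1]
[ 0.22575835  0.76134329 -4.92480263] 30.309720039367676
[[266.26756076 211.71308651]] [[266.34290889 227.14990469]] [[266.03486486 232.94278626]]
```

View pics/c4.png

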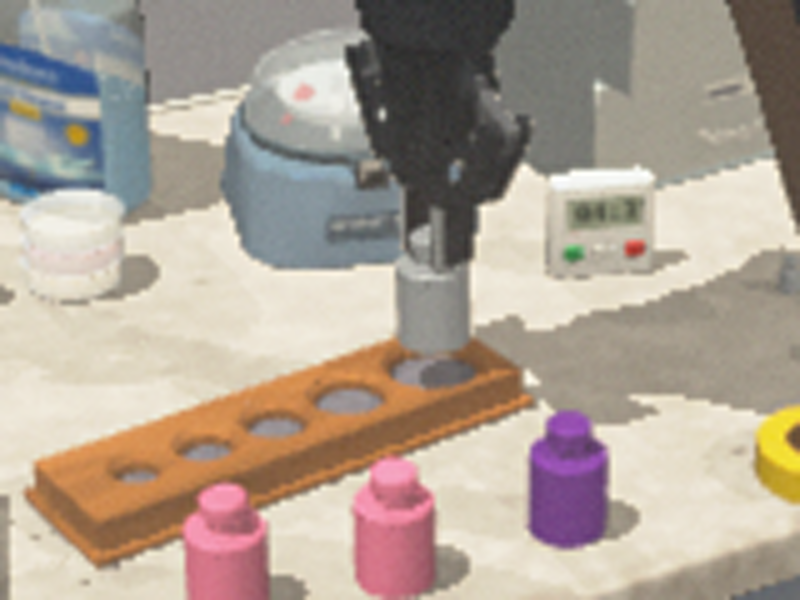

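The weight hangs straight with its axis at column 266, over the well centre at about column 266. I'll lower it.

Scaled: 26.5 mm / 500 = 0.053, 26 mm / 500 = 0.052.

Call:
{"method": "play_rows", "body": {"moves": [[0.002,0,0.016,0,0,0,-0.9],[0.002,0,0.028,0,0,0,-0.9],[0.002,0,0.036,0,0,0,-0.9],[0.002,0,0.042,0,0,0,-0.9],[0.002,0,0.046,0,0,0,-0.9],[0.002,0,0.05,0,0,0,-0.9],[0.002,0,0.052,0,0,0,-0.9],[0.002,0,0.053,0,0,0,-0.9],[0.002,0,0.053,0,0,0,-0.9]]}}

```text
time_s: 4.17
eef_pos: [0.5276, 0.1374, 0.057]
tcp_rot: [[-0.137, 0.991, 0.0], [0.991, 0.137, 0.0], [-0.0, 0.0, -1.0]]
ft_force: [0.9, 0.1, -1.6]
grip_width: 0.241
grip_force: 30.7
```

Scaled: -80 mm / 500 = -0.16, -75 mm / 500 = -0.15.

Call:
{"method": "play_rows", "body": {"moves": [[0,0,0.0006,0,0,0,-0.5],[0,0,0.0006,0,0,0,-0.45],[0,0,0,0,0,0,-0.4],[0,0,0,0,0,0,-0.3],[0,0,0,0,0,0,-0.1],[0,0,0,0,0,0,0],[0,0,0,0,0,0,0],[0,0,-0.03,0,0,0,0],[0,0,-0.09,0,0,0,0],[0,0,-0.15,0,0,0,0],[0,0,-0.16,0,0,0,0]]}}

```text
time_s: 5.08
eef_pos: [0.5294, 0.1378, 0.1409]
tcp_rot: [[-0.137, 0.991, 0.005], [0.991, 0.137, 0.001], [0.0, 0.005, -1.0]]
ft_force: [1.7, 0.7, -0.6]
grip_width: 0.5
grip_force: 0.0
```

Run:
```python
from h import *
to((.440,-.1045,.15),(.440,-.1045,.09),(.440,-.1045,.033));print(sense()["ft_force"])
```

```text
t 5.08 q [0.2  0.45 1.93 0.   0.76 0.06] p [0.5294 0.1378 0.1409] w 0.5 turn [ 0.005 -0.    -0.001]
(0.44, -0.1045, 0.15) [-227.8 -121.6   -9.9]
(0.44, -0.1045, 0.09) [-227.9 -121.9   50.1]
(0.44, -0.1045, 0.033) [-227.9 -122.2  107.1]
[ 1.69996767  0.72997111 -0.62525361]
```

Scaled: -228 mm / 500 = -0.456, -122 mm / 500 = -0.244.

Call:
{"method": "play_rows", "body": {"moves": [[-0.07,-0.036,-0.01,0,0,0,0],[-0.14,-0.072,-0.01,0,0,0,0],[-0.21,-0.11,-0.01,0,0,0,0],[-0.28,-0.15,-0.01,0,0,0,0],[-0.35,-0.186,-0.01,0,0,0,0],[-0.41,-0.22,0.01,0,0,0,0],[-0.45,-0.24,0.05,0,0,0,0],[-0.456,-0.244,0.1,0,0,0,0],[-0.456,-0.244,0.12,0,0,0,0],[-0.456,-0.244,0.12,0,0,0,0],[-0.456,-0.244,0.12,0,0,0,0]]}}

```text
time_s: 6.0
eef_pos: [0.4373, -0.1051, 0.0765]
tcp_rot: [[-0.136, 0.991, -0.001], [0.991, 0.136, 0.0], [0.001, -0.001, -1.0]]
ft_force: [1.0, -0.9, 0.2]
grip_width: 0.501
grip_force: 0.0
```

Run:
```python
from h import *
s=snap("scene","scene3");t=snap("top","top3")
to((.440,-.1045,.033));p=sense()["eef_pos"];print(sense()["ft_force"])
print(proj(s,[p,p-RT[:,1]*.021]),proj(t,p))
o=np.zeros((400,800,3),np.uint8);o[:,:400]=cv2.resize(s["pixels"][190:240,335:385,::-1],(400,400),interpolation=cv2.INTER_CUBIC);o[:,400:]=cv2.resize(s["pixels"][180:280,190:290,::-1],(400,400),interpolation=cv2.INTER_CUBIC);cv2.imwrite("pics/c5.png",o)
```

```text
t 6.1 q [-0.3   0.45  2.18  0.    0.51 -0.44] p [ 0.4382 -0.105   0.0774] w 0.504 turn [ 0.001  0.    -0.   ]
(0.44, -0.1045, 0.033) [ 0.3  1.8 44.4]
[-0.23002528 -0.41488107 -0.35957017]
[[364.36694693 208.43504467]
 [370.1500373  211.47720377]] [[368.3838424  219.31577244]]
```

View pics/c5.png

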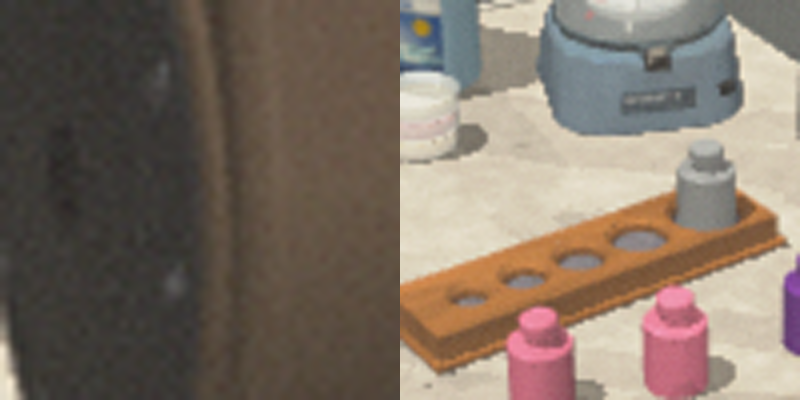

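The w500 is seated at crop (708,190), and the arm hides w200. Before gripping I'll check how the two views disagree, using the tape and the body silhouettes.

Run:
```python
from h import *
t=dict(np.load("pics/top0.npz"));s=dict(np.load("pics/scene0.npz"))
for n,c in(("t",t),("s",s)):
    h=cv2.cvtColor(c["pixels"],cv2.COLOR_RGB2HSV);m=cv2.inRange(h,(20,110,90),(36,255,255));m[:220]=0;m[:,:300]=0
    cs=max(cv2.findContours(m,0,cv2.CHAIN_APPROX_NONE)[0],key=cv2.contourArea).reshape(-1,2)
    print(n,"tape bbox",cs.min(0),cs.max(0))
    # expected bbox of tape at candidate
    th=np.linspace(0,6.28,80)
    for cx,cy in((.3755,-.001),(.3765,-.005)):
        P=np.concatenate([np.c_[cx+.034*np.cos(th),cy+.034*np.sin(th),0*th+z] for z in(0,.019)]);u=proj(c,P);print((cx,cy),u.min(0).round(1),u.max(0).round(1))
def out(c,x,y,r,z): 
    th=np.linspace(0,6.28,80);u=proj(c,np.c_[x+r*np.cos(th),y+r*np.sin(th),0*th+z]);return u.min(0).round(1),u.max(0).round(1)
for x,y in((.4394,-.102),(.4408,-.1072)):
    for n,c,o in(("t",t,(355,213)),("s",s,(352,214))):
        for r,z in((.014,.0),(.014,.0315),(.008,.045)): print((x,y),n,z,[((v-o+.45)*10).round() for v in out(c,x,y,r,z)])
```

```text
t tape bbox [318 233] [341 255]
(0.3755, -0.001) [317.3 232.2] [341.4 256.4]
(0.3765, -0.005) [318.7 231.8] [342.8 256. ]
s tape bbox [331 241] [358 261]
(0.3755, -0.001) [329.5 241.4] [357.5 262.5]
(0.3765, -0.005) [330.7 240.8] [358.6 261.8]
(0.4394, -0.102) t 0.0 [array([40., 54.]), array([136., 149.])]
(0.4394, -0.102) t 0.0315 [array([53., 39.]), array([153., 135.])]
(0.4394, -0.102) t 0.045 [array([81., 51.]), array([138., 108.])]
(0.4394, -0.102) s 0.0 [array([ 38., 180.]), array([143., 233.])]
(0.4394, -0.102) s 0.0315 [array([48., 78.]), array([154., 130.])]
(0.4394, -0.102) s 0.045 [array([74., 44.]), array([136.,  74.])]
(0.4408, -0.1072) t 0.0 [array([56., 50.]), array([153., 144.])]
(0.4408, -0.1072) t 0.0315 [array([71., 34.]), array([171., 130.])]
(0.4408, -0.1072) t 0.045 [array([100.,  46.]), array([156., 103.])]
(0.4408, -0.1072) s 0.0 [array([ 51., 174.]), array([156., 225.])]
(0.4408, -0.1072) s 0.0315 [array([61., 71.]), array([166., 123.])]
(0.4408, -0.1072) s 0.045 [array([88., 38.]), array([148.,  66.])]
```

The tape and body edges put the truth about midway between the two views, so I'll use the midpoint (.440,-.104).

Scaled: 43 mm / 500 = 0.086, 39 mm / 500 = 0.078.

Call:
{"method": "play_rows", "body": {"moves": [[0.002,0.004,0.03,0,0,0,-0.1],[0.002,0.004,0.06,0,0,0,-0.1],[0.002,0.004,0.078,0,0,0,-0.1],[0.002,0.004,0.086,0,0,0,-0.1],[0.002,0.004,0.086,0,0,0,-0.2],[0.002,0.004,0.086,0,0,0,-0.4],[0.002,0.004,0.086,0,0,0,-0.55],[0.002,0.004,0.086,0,0,0,-0.65],[0.002,0.004,0.086,0,0,0,-0.75],[0.002,0.004,0.086,0,0,0,-0.9],[0.002,0.004,0.086,0,0,0,-0.9],[0.002,0.004,0.086,0,0,0,-0.9]], "grip_force": 25}}

```text
time_s: 7.1
eef_pos: [0.4397, -0.104, 0.0343]
tcp_rot: [[-0.136, 0.991, 0.001], [0.991, 0.136, -0.0], [-0.0, 0.001, -1.0]]
ft_force: [-2.6, -0.3, 7.8]
grip_width: 0.171
grip_force: 24.5
```

Run:
```python
from h import *
to((.5211,.1889,.16),(.5211,.1889,.075),(.5211,.1889,.0465))
```

```text
t 7.1 q [-0.3   0.54  2.2  -0.    0.4  -0.44] p [ 0.4397 -0.104   0.0343] w 0.171 turn [ 0.001  0.    -0.001]
(0.5211, 0.1889, 0.16) [ 279.   120.7 -125.7]
(0.5211, 0.1889, 0.075) [279.  120.7 -40.7]
(0.5211, 0.1889, 0.0465) [279.  120.6 -12.2]
```

Scaled: 279 mm / 500 = 0.558, -120 mm / 500 = -0.24.

Call:
{"method": "play_rows", "body": {"moves": [[0,0,-0.03,0,0,0,-0.9],[0.006,0.004,-0.1,0,0,0,-0.9],[0.04,0.02,-0.17,0,0,0,-0.9],[0.1,0.046,-0.23,0,0,0,-0.9],[0.17,0.076,-0.24,0,0,0,-0.9],[0.24,0.106,-0.24,0,0,0,-0.9],[0.31,0.138,-0.24,0,0,0,-0.9],[0.38,0.168,-0.24,0,0,0,-0.9],[0.45,0.198,-0.24,0,0,0,-0.9],[0.51,0.224,-0.24,0,0,0,-0.9],[0.55,0.238,-0.22,0,0,0,-0.9],[0.558,0.242,-0.16,0,0,0,-0.9],[0.558,0.242,-0.1,0,0,0,-0.9],[0.558,0.242,-0.08,0,0,0,-0.9],[0.558,0.242,-0.08,0,0,0,-0.9],[0.558,0.242,-0.08,0,0,0,-0.9]]}}

```text
time_s: 8.43
eef_pos: [0.5211, 0.1887, 0.0741]
tcp_rot: [[-0.136, 0.991, -0.001], [0.991, 0.136, -0.0], [-0.0, -0.001, -1.0]]
ft_force: [0.1, 0.4, -1.1]
grip_width: 0.168
grip_force: 24.9
```

```bash
cat >> h.py <<'E'
def look(tag,x,y,n=100):
    s=snap("scene",tag);p=sense()["eef_pos"];print("tcp px",proj(s,p)[0].round(1),"f",sense()["ft_force"].round(1),"grip",sense()["grip_force"])
    cv2.imwrite(f"pics/{tag}c.png",cv2.resize(s["pixels"][y:y+n,x:x+n,::-1],(600,600),interpolation=cv2.INTER_CUBIC)); return s
E
python3 - <<'E'
from h import *
s=look("b200",195,180);to((.5211,.1889,.0465));print(proj(s,(.5211,.1889,.022)))
E
```

```text
tcp px [248.8 220.5] f [ 0.7  0.9 -1.6] grip 24.871871173381805
t 8.48 q [0.29 0.56 1.95 0.   0.63 0.16] p [0.5218 0.1888 0.0749] w 0.168 turn [ 0.001 -0.    -0.001]
(0.5211, 0.1889, 0.0465) [ 0.2 -0.7 28.4]
[[249.30033772 238.84963422]]
```

View pics/b200c.png

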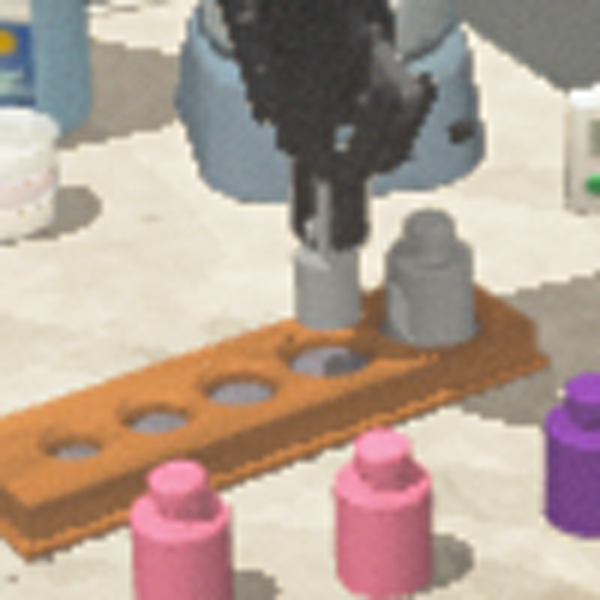

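The w200 hangs at column 249.2 and the well is at 249.3, so I'll lower it.

Scaled: 28.5 mm / 500 = 0.057, 28.2 mm / 500 = 0.0564.

Call:
{"method": "play_rows", "body": {"moves": [[0,-0.002,0.016,0,0,0,-0.9],[0,-0.002,0.028,0,0,0,-0.9],[0,-0.002,0.038,0,0,0,-0.9],[0,-0.002,0.044,0,0,0,-0.9],[0,-0.002,0.048,0,0,0,-0.9],[0,-0.002,0.052,0,0,0,-0.9],[0,-0.002,0.055,0,0,0,-0.9],[0,-0.002,0.0564,0,0,0,-0.9],[0,-0.002,0.057,0,0,0,-0.9],[0,-0.002,0.057,0,0,0,-0.9]]}}

```text
time_s: 9.32
eef_pos: [0.5204, 0.189, 0.0462]
tcp_rot: [[-0.137, 0.991, 0.0], [0.991, 0.137, 0.0], [0.0, 0.001, -1.0]]
ft_force: [-5.0, -0.6, 17.1]
grip_width: 0.171
grip_force: 26.3
```

Scaled: -95 mm / 500 = -0.19, -80 mm / 500 = -0.16.

Call:
{"method": "play_rows", "body": {"moves": [[0,0,-0.0006,0,0,0,-0.66],[0,0,-0.0006,0,0,0,-0.6],[0,0,-0.0006,0,0,0,-0.5],[0,0,-0.0006,0,0,0,-0.35],[0,0,-0.0006,0,0,0,-0.2],[0,0,-0.0006,0,0,0,-0.1],[0,0,-0.0006,0,0,0,-0.1],[0,0,-0.03,0,0,0,-0.1],[0,0,-0.09,0,0,0,-0.1],[0,0,-0.16,0,0,0,-0.1],[0,0,-0.19,0,0,0,-0.1],[0,0,-0.19,0,0,0,-0.1]]}}

```text
time_s: 10.32
eef_pos: [0.5223, 0.1895, 0.1439]
tcp_rot: [[-0.137, 0.991, 0.005], [0.991, 0.137, 0.002], [0.001, 0.006, -1.0]]
ft_force: [1.2, -0.3, 0.6]
grip_width: 0.453
grip_force: 0.0
```

Run:
```python
from h import *
to((.4358,-.2176,.14),(.4358,-.2176,.06),(.4358,-.2176,.028))
```

```text
t 10.32 q [0.29 0.45 1.9  0.   0.78 0.16] p [0.5223 0.1895 0.1439] w 0.453 turn [ 0.006 -0.001 -0.001]
(0.4358, -0.2176, 0.14) [-391.5 -141.3    2.7]
(0.4358, -0.2176, 0.06) [-391.6 -141.8   82.7]
(0.4358, -0.2176, 0.028) [-391.6 -142.   114.7]
```

Scaled: -391 mm / 500 = -0.782, -141 mm / 500 = -0.282.

Call:
{"method": "play_rows", "body": {"moves": [[-0.07,-0.026,-0.01,0,0,0,-0.2],[-0.14,-0.05,-0.01,0,0,0,-0.2],[-0.21,-0.076,-0.01,0,0,0,-0.2],[-0.28,-0.102,-0.01,0,0,0,-0.2],[-0.35,-0.126,-0.01,0,0,0,-0.2],[-0.42,-0.152,-0.01,0,0,0,-0.2],[-0.49,-0.178,-0.01,0,0,0,-0.2],[-0.56,-0.202,-0.01,0,0,0,-0.2],[-0.63,-0.228,-0.01,0,0,0,-0.2],[-0.7,-0.254,0,0,0,0,-0.2],[-0.76,-0.274,0.04,0,0,0,-0.2],[-0.782,-0.282,0.1,0,0,0,-0.2],[-0.782,-0.282,0.15,0,0,0,-0.2],[-0.782,-0.282,0.16,0,0,0,-0.2],[-0.782,-0.282,0.16,0,0,0,-0.2],[-0.782,-0.282,0.16,0,0,0,-0.2],[-0.782,-0.282,0.16,0,0,0,-0.2]]}}

```text
time_s: 11.73
eef_pos: [0.4347, -0.2175, 0.0614]
tcp_rot: [[-0.138, 0.99, 0.001], [0.99, 0.138, -0.001], [-0.001, 0.001, -1.0]]
ft_force: [0.2, 0.7, -0.4]
grip_width: 0.4
grip_force: 0.0
```

Run:
```python
from h import *
to((.4358,-.2176,.0275))
```

```text
t 11.73 q [-0.53  0.52  2.11 -0.    0.51 -0.66] p [ 0.4347 -0.2175  0.0614] w 0.4 turn [0.001 0.001 0.   ]
(0.4358, -0.2176, 0.0275) [-0.2  1.  33.9]
```

Scaled: 34 mm / 500 = 0.068, 30 mm / 500 = 0.06.

Call:
{"method": "play_rows", "body": {"moves": [[0,0.002,0.024,0,0,0,-0.3],[0,0.002,0.046,0,0,0,-0.3],[0,0.002,0.06,0,0,0,-0.3],[0,0.002,0.068,0,0,0,-0.3],[0,0.002,0.068,0,0,0,-0.4],[0,0.002,0.068,0,0,0,-0.5],[0,0.002,0.068,0,0,0,-0.6],[0,0.002,0.068,0,0,0,-0.7],[0,0.002,0.068,0,0,0,-0.8],[0,0.002,0.068,0,0,0,-0.95],[0,0.002,0.068,0,0,0,-0.95],[0,0.002,0.068,0,0,0,-0.95]], "grip_force": 22}}

```text
time_s: 12.73
eef_pos: [0.4351, -0.2177, 0.0267]
tcp_rot: [[-0.136, 0.991, 0.0], [0.991, 0.136, -0.0], [-0.0, 0.0, -1.0]]
ft_force: [-1.5, 0.1, 6.7]
grip_width: 0.132
grip_force: 21.5
```

Run:
```python
from h import *
to((.5151,.2324,.065),(.5151,.2324,.0395))
```

```text
t 12.73 q [-0.53  0.58  2.13 -0.    0.43 -0.66] p [ 0.4351 -0.2177  0.0267] w 0.132 turn [ 0.     0.    -0.001]
(0.5151, 0.2324, 0.065) [435.  140.7 -38.4]
(0.5151, 0.2324, 0.0395) [435.  140.7 -12.9]
```

Scaled: 435 mm / 500 = 0.87, 140 mm / 500 = 0.28.

Call:
{"method": "play_rows", "body": {"moves": [[0,0,-0.03,0,0,0,-0.95],[0.01,0.002,-0.1,0,0,0,-0.95],[0.044,0.014,-0.17,0,0,0,-0.95],[0.104,0.034,-0.224,0,0,0,-0.95],[0.176,0.056,-0.236,0,0,0,-0.95],[0.25,0.08,-0.236,0,0,0,-0.95],[0.324,0.104,-0.236,0,0,0,-0.95],[0.398,0.128,-0.236,0,0,0,-0.95],[0.472,0.152,-0.236,0,0,0,-0.95],[0.546,0.176,-0.236,0,0,0,-0.95],[0.62,0.2,-0.236,0,0,0,-0.95],[0.694,0.224,-0.236,0,0,0,-0.95],[0.768,0.248,-0.236,0,0,0,-0.95],[0.83,0.268,-0.23,0,0,0,-0.95],[0.864,0.28,-0.19,0,0,0,-0.95],[0.87,0.282,-0.13,0,0,0,-0.95],[0.87,0.282,-0.084,0,0,0,-0.95],[0.87,0.282,-0.076,0,0,0,-0.95],[0.87,0.282,-0.076,0,0,0,-0.95],[0.87,0.282,-0.076,0,0,0,-0.95]]}}

```text
time_s: 14.4
eef_pos: [0.5155, 0.2324, 0.065]
tcp_rot: [[-0.136, 0.991, 0.0], [0.991, 0.136, -0.0], [-0.0, 0.0, -1.0]]
ft_force: [0.5, 0.3, -0.6]
grip_width: 0.131
grip_force: 21.7
```

Run:
```python
from h import *
s=look("b100",185,180);to((.5151,.2324,.0395));print(proj(s,(.5151,.2324,.022)))
```

```text
tcp px [233.7 228.7] f [0.3 1.2 0.1] grip 21.70182377099991
t 14.45 q [ 0.37  0.58  1.93 -0.    0.63  0.23] p [0.516  0.2325 0.0656] w 0.127 turn [ 0.001 -0.    -0.001]
(0.5151, 0.2324, 0.0395) [-0.  -1.  26.1]
[[234.52825948 244.05880111]]
```

View pics/b100c.png

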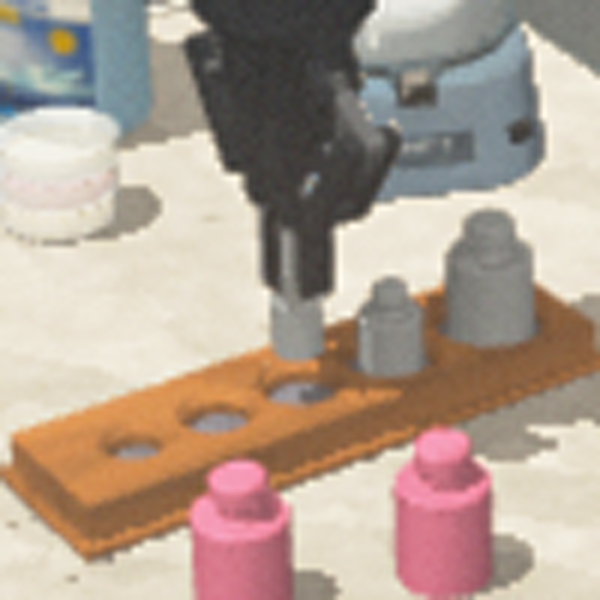

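The w200 is seated. The w100 hangs at column 234.1 over its well at 234.5, so I'll lower it.

Scaled: 26.3 mm / 500 = 0.0526, 25.8 mm / 500 = 0.0516.

Call:
{"method": "play_rows", "body": {"moves": [[0,-0.002,0.014,0,0,0,-0.95],[0,-0.002,0.026,0,0,0,-0.95],[0,-0.002,0.034,0,0,0,-0.95],[0,-0.002,0.04,0,0,0,-0.95],[0,-0.002,0.044,0,0,0,-0.95],[0,-0.002,0.048,0,0,0,-0.95],[0,-0.002,0.05,0,0,0,-0.95],[0,-0.002,0.0516,0,0,0,-0.95],[0,-0.002,0.0526,0,0,0,-0.95],[0,-0.002,0.0526,0,0,0,-0.95]]}}

```text
time_s: 15.28
eef_pos: [0.5143, 0.2326, 0.0386]
tcp_rot: [[-0.137, 0.991, 0.0], [0.991, 0.137, 0.0], [0.0, 0.0, -1.0]]
ft_force: [-3.9, -1.2, 12.5]
grip_width: 0.127
grip_force: 22.6
```

Scaled: -100 mm / 500 = -0.2, -80 mm / 500 = -0.16.

Call:
{"method": "play_rows", "body": {"moves": [[0,0,-0.0006,0,0,0,-0.74],[0,0,-0.0006,0,0,0,-0.68],[0,0,-0.0006,0,0,0,-0.6],[0,0,-0.0006,0,0,0,-0.5],[0,0,-0.0006,0,0,0,-0.35],[0,0,-0.0006,0,0,0,-0.3],[0,0,-0.0006,0,0,0,-0.3],[0,0,-0.03,0,0,0,-0.3],[0,0,-0.09,0,0,0,-0.3],[0,0,-0.16,0,0,0,-0.3],[0,0,-0.2,0,0,0,-0.3],[0,0,-0.2,0,0,0,-0.3]]}}

```text
time_s: 16.28
eef_pos: [0.5165, 0.2334, 0.1423]
tcp_rot: [[-0.137, 0.991, 0.006], [0.991, 0.137, 0.002], [0.001, 0.006, -1.0]]
ft_force: [1.5, 0.6, 0.9]
grip_width: 0.347
grip_force: 0.0
```

Run:
```python
from h import *
to((.5477,-.2264,.14),(.5477,-.2264,.055),(.5477,-.2264,.021))
```

```text
t 16.28 q [ 0.37  0.47  1.88 -0.    0.78  0.23] p [0.5165 0.2334 0.1423] w 0.347 turn [ 0.006 -0.001 -0.001]
(0.5477, -0.2264, 0.14) [-459.7  -31.9    1.4]
(0.5477, -0.2264, 0.055) [-459.9  -32.5   86.4]
(0.5477, -0.2264, 0.021) [-459.9  -32.7  120.4]
```

Scaled: -459 mm / 500 = -0.918, -298 mm / 500 = -0.596.

Call:
{"method": "play_rows", "body": {"moves": [[-0.07,-0.004,-0.012,0,0,0,-0.3],[-0.14,-0.01,-0.016,0,0,0,-0.3],[-0.216,-0.014,-0.016,0,0,0,-0.3],[-0.292,-0.02,-0.016,0,0,0,-0.3],[-0.368,-0.024,-0.016,0,0,0,-0.3],[-0.444,-0.03,-0.016,0,0,0,-0.3],[-0.52,-0.034,-0.016,0,0,0,-0.3],[-0.596,-0.04,-0.016,0,0,0,-0.3],[-0.672,-0.046,-0.016,0,0,0,-0.3],[-0.748,-0.05,-0.016,0,0,0,-0.3],[-0.824,-0.056,-0.016,0,0,0,-0.3],[-0.89,-0.06,0.01,0,0,0,-0.4],[-0.918,-0.062,0.07,0,0,0,-0.4],[-0.918,-0.062,0.13,0,0,0,-0.4],[-0.918,-0.062,0.16,0,0,0,-0.4],[-0.918,-0.062,0.16,0,0,0,-0.4],[-0.918,-0.062,0.16,0,0,0,-0.4],[-0.918,-0.062,0.16,0,0,0,-0.4]]}}

```text
time_s: 17.78
eef_pos: [0.5468, -0.2265, 0.0588]
tcp_rot: [[-0.137, 0.991, 0.001], [0.991, 0.137, -0.0], [-0.0, 0.001, -1.0]]
ft_force: [0.4, 0.8, 1.0]
grip_width: 0.302
grip_force: 0.0
```

Run:
```python
from h import *
to((.5477,-.2264,.0205))
```

```text
t 17.78 q [-0.44  0.62  1.87 -0.    0.65 -0.58] p [ 0.5468 -0.2265  0.0588] w 0.302 turn [ 0.001  0.    -0.001]
(0.5477, -0.2264, 0.0205) [-0.   0.9 38.3]
```

Scaled: 37.5 mm / 500 = 0.075, 34 mm / 500 = 0.068.

Call:
{"method": "play_rows", "body": {"moves": [[0,0.002,0.03,0,0,0,-0.4],[0,0.002,0.054,0,0,0,-0.4],[0,0.002,0.068,0,0,0,-0.4],[0,0.002,0.075,0,0,0,-0.4],[0,0.002,0.075,0,0,0,-0.5],[0,0.002,0.075,0,0,0,-0.58],[0,0.002,0.075,0,0,0,-0.66],[0,0.002,0.075,0,0,0,-0.73],[0,0.002,0.075,0,0,0,-0.8],[0,0.002,0.075,0,0,0,-0.9],[0,0.002,0.075,0,0,0,-1],[0,0.002,0.075,0,0,0,-1]], "grip_force": 20}}

```text
time_s: 18.78
eef_pos: [0.5475, -0.2264, 0.0208]
tcp_rot: [[-0.137, 0.991, 0.0], [0.991, 0.137, -0.0], [-0.0, 0.0, -1.0]]
ft_force: [-0.7, -0.3, 6.3]
grip_width: 0.096
grip_force: 19.7
```

Run:
```python
from h import *
to((.5096,.2720,.06),(.5096,.2720,.033))
```

```text
t 18.78 q [-0.44  0.68  1.88 -0.    0.58 -0.58] p [ 0.5475 -0.2264  0.0208] w 0.096 turn [ 0.     0.    -0.001]
(0.5096, 0.272, 0.06) [498.9  30.6 -39.3]
(0.5096, 0.272, 0.033) [498.9  30.6 -12.3]
```

Scaled: 499 mm / 500 = 0.998, 497 mm / 500 = 0.994.

Call:
{"method": "play_rows", "body": {"moves": [[0,0,-0.03,0,0,0,-1],[0.01,0,-0.1,0,0,0,-1],[0.05,0.002,-0.17,0,0,0,-1],[0.116,0.008,-0.22,0,0,0,-1],[0.196,0.012,-0.23,0,0,0,-1],[0.276,0.016,-0.23,0,0,0,-1],[0.356,0.022,-0.23,0,0,0,-1],[0.436,0.026,-0.23,0,0,0,-1],[0.516,0.032,-0.23,0,0,0,-1],[0.596,0.036,-0.23,0,0,0,-1],[0.676,0.042,-0.23,0,0,0,-1],[0.756,0.046,-0.23,0,0,0,-1],[0.836,0.052,-0.23,0,0,0,-1],[0.91,0.056,-0.23,0,0,0,-1],[0.964,0.06,-0.22,0,0,0,-1],[0.994,0.062,-0.18,0,0,0,-1],[0.998,0.062,-0.12,0,0,0,-1],[0.998,0.062,-0.084,0,0,0,-1],[0.998,0.062,-0.078,0,0,0,-1],[0.998,0.062,-0.078,0,0,0,-1]]}}

```text
time_s: 20.45
eef_pos: [0.5089, 0.2719, 0.0585]
tcp_rot: [[-0.137, 0.991, -0.002], [0.991, 0.137, -0.001], [-0.001, -0.002, -1.0]]
ft_force: [-0.4, -0.2, -0.1]
grip_width: 0.104
grip_force: 19.6
```

Call:
{"method": "play_rows", "body": {"moves": [[0,0,0,0,0,0,-1],[0,0,0,0,0,0,-1]]}}

```text
time_s: 20.62
eef_pos: [0.5107, 0.2723, 0.0608]
tcp_rot: [[-0.136, 0.991, 0.002], [0.991, 0.136, 0.001], [0.001, 0.002, -1.0]]
ft_force: [0.1, -0.1, -0.3]
grip_width: 0.096
grip_force: 19.6
```

Run:
```python
from h import *
s=look("b50",175,180);to((.5096,.2720,.0328));print(proj(s,(.5096,.2720,.022)))
```

```text
tcp px [219.5 235.1] f [ 0.6  0.2 -0.6] grip 19.645098745822906
t 20.67 q [ 0.44  0.6   1.9  -0.    0.64  0.3 ] p [0.5107 0.2723 0.0609] w 0.1 turn [ 0.002 -0.001 -0.001]
(0.5096, 0.272, 0.0328) [-0.2 -1.2 28.1]
[[220.59788022 248.9804769 ]]
```

View pics/b50c.png

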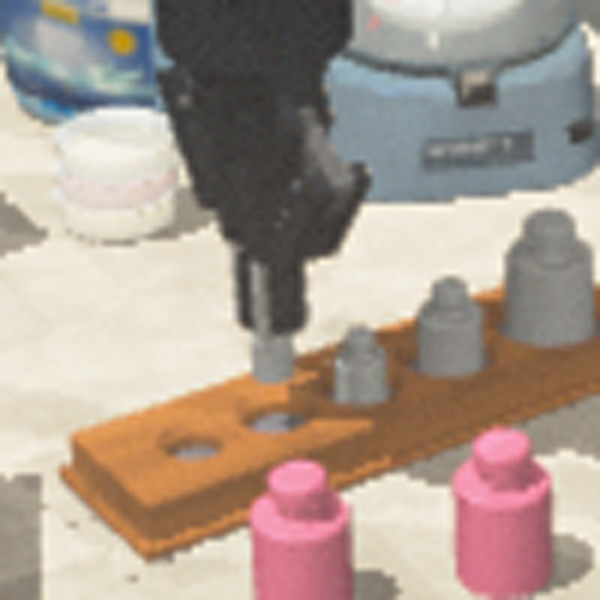

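The w100 is seated. The w50 hangs at column 220.1 against its well at 220.6, so I'll lower it.

Scaled: 27 mm / 500 = 0.054, 26.5 mm / 500 = 0.053.

Call:
{"method": "play_rows", "body": {"moves": [[0,0,0.014,0,0,0,-1],[0,0,0.026,0,0,0,-1],[0,0,0.034,0,0,0,-1],[0,0,0.04,0,0,0,-1],[0,0,0.044,0,0,0,-1],[0,0,0.048,0,0,0,-1],[0,0,0.051,0,0,0,-1],[0,0,0.053,0,0,0,-1],[0,0,0.054,0,0,0,-1],[0,0,0.054,0,0,0,-1]]}}

```text
time_s: 21.5
eef_pos: [0.5099, 0.2723, 0.0329]
tcp_rot: [[-0.137, 0.991, 0.0], [0.991, 0.137, 0.0], [0.0, 0.0, -1.0]]
ft_force: [-1.9, -0.1, 7.5]
grip_width: 0.101
grip_force: 20.1
```

Scaled: -105 mm / 500 = -0.21, -80 mm / 500 = -0.16.

Call:
{"method": "play_rows", "body": {"moves": [[0,0,-0.0002,0,0,0,-0.8],[0,0,-0.0002,0,0,0,-0.74],[0,0,-0.0002,0,0,0,-0.68],[0,0,-0.0002,0,0,0,-0.58],[0,0,-0.0002,0,0,0,-0.5],[0,0,-0.0002,0,0,0,-0.45],[0,0,-0.0002,0,0,0,-0.4],[0,0,-0.03,0,0,0,-0.4],[0,0,-0.09,0,0,0,-0.4],[0,0,-0.16,0,0,0,-0.4],[0,0,-0.21,0,0,0,-0.4],[0,0,-0.21,0,0,0,-0.4],[0,0,-0.21,0,0,0,-0.4]]}}

```text
time_s: 22.58
eef_pos: [0.5107, 0.2727, 0.1391]
tcp_rot: [[-0.137, 0.991, 0.003], [0.991, 0.137, 0.001], [0.001, 0.003, -1.0]]
ft_force: [0.5, -0.0, -0.3]
grip_width: 0.304
grip_force: 0.0
```

Run:
```python
from h import *
to((.5433,-.096,.14),(.5433,-.096,.055),(.5433,-.096,.015))
```

```text
t 22.58 q [ 0.44  0.49  1.85 -0.    0.8   0.3 ] p [0.5107 0.2727 0.1391] w 0.304 turn [ 0.003 -0.001 -0.001]
(0.5433, -0.096, 0.14) [-369.7  -18.1   -1.3]
(0.5433, -0.096, 0.055) [-369.7  -18.3   83.7]
(0.5433, -0.096, 0.015) [-369.8  -18.4  123.7]
```

Scaled: -369 mm / 500 = -0.738, -358 mm / 500 = -0.716.

Call:
{"method": "play_rows", "body": {"moves": [[-0.06,-0.002,-0.012,0,0,0,-0.5],[-0.13,-0.006,-0.016,0,0,0,-0.5],[-0.204,-0.01,-0.016,0,0,0,-0.5],[-0.28,-0.014,-0.016,0,0,0,-0.5],[-0.356,-0.018,-0.016,0,0,0,-0.5],[-0.432,-0.022,-0.016,0,0,0,-0.5],[-0.508,-0.026,-0.016,0,0,0,-0.5],[-0.584,-0.028,-0.016,0,0,0,-0.5],[-0.656,-0.032,-0.01,0,0,0,-0.5],[-0.716,-0.036,0.02,0,0,0,-0.5],[-0.738,-0.036,0.08,0,0,0,-0.5],[-0.738,-0.036,0.14,0,0,0,-0.5],[-0.738,-0.036,0.16,0,0,0,-0.5],[-0.738,-0.036,0.16,0,0,0,-0.5],[-0.738,-0.036,0.16,0,0,0,-0.5],[-0.738,-0.036,0.16,0,0,0,-0.5]]}}

```text
time_s: 23.92
eef_pos: [0.543, -0.0953, 0.0585]
tcp_rot: [[-0.137, 0.991, 0.001], [0.991, 0.137, -0.0], [-0.0, 0.001, -1.0]]
ft_force: [0.2, -0.1, 0.7]
grip_width: 0.248
grip_force: 0.0
```

Run:
```python
from h import *
s=look("p20",300,175,80);to((.5433,-.096,.0152));print(proj(s,(.5433,-.096,.0215)))
```

```text
tcp px [338.1 199.8] f [-0.7  0.1 -0.2] grip 0.0
t 23.97 q [-0.23  0.58  1.97 -0.    0.59 -0.37] p [ 0.5432 -0.0954  0.0588] w 0.254 turn [0.002 0.001 0.   ]
(0.5433, -0.096, 0.0152) [-0.6 -0.1 43.6]
[[337.4497557  211.58047655]]
```

View pics/p20c.png

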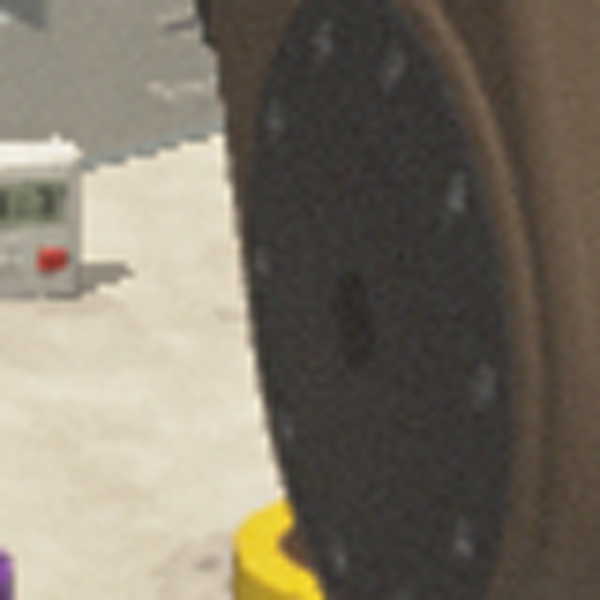

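The arm hides the w20. The same midpoint method worked for the others, so I'll go ahead with it.

Scaled: 43.5 mm / 500 = 0.087, 42 mm / 500 = 0.084.

Call:
{"method": "play_rows", "body": {"moves": [[-0.001,0,0.03,0,0,0,-0.5],[-0.001,0,0.056,0,0,0,-0.5],[-0.001,0,0.074,0,0,0,-0.5],[-0.001,0,0.084,0,0,0,-0.5],[-0.001,0,0.087,0,0,0,-0.55],[-0.001,0,0.087,0,0,0,-0.6],[-0.001,0,0.087,0,0,0,-0.66],[-0.001,0,0.087,0,0,0,-0.72],[-0.001,0,0.087,0,0,0,-0.78],[-0.001,0,0.087,0,0,0,-0.84],[-0.001,0,0.087,0,0,0,-0.92],[-0.001,0,0.087,0,0,0,-1],[-0.001,0,0.087,0,0,0,-1]], "grip_force": 20}}

```text
time_s: 25.05
eef_pos: [0.5428, -0.0964, 0.0143]
tcp_rot: [[-0.137, 0.991, 0.001], [0.991, 0.137, -0.0], [-0.0, 0.001, -1.0]]
ft_force: [0.1, 0.3, 6.2]
grip_width: 0.073
grip_force: 19.7
```

Run:
```python
from h import *
to((.5044,.3095,.055),(.5044,.3095,.0272))
```

```text
t 25.05 q [-0.23  0.65  1.98 -0.    0.5  -0.37] p [ 0.5428 -0.0964  0.0143] w 0.073 turn [ 0.001  0.    -0.001]
(0.5044, 0.3095, 0.055) [407.3  17.4 -40.8]
(0.5044, 0.3095, 0.0272) [407.3  17.4 -13. ]
```

Scaled: 407 mm / 500 = 0.814, 396 mm / 500 = 0.792.

Call:
{"method": "play_rows", "body": {"moves": [[0,0,-0.03,0,0,0,-1],[0.01,0,-0.1,0,0,0,-1],[0.05,0.002,-0.176,0,0,0,-1],[0.116,0.004,-0.23,0,0,0,-1],[0.196,0.008,-0.244,0,0,0,-1],[0.276,0.012,-0.244,0,0,0,-1],[0.356,0.016,-0.244,0,0,0,-1],[0.436,0.018,-0.244,0,0,0,-1],[0.516,0.022,-0.244,0,0,0,-1],[0.596,0.026,-0.244,0,0,0,-1],[0.676,0.028,-0.244,0,0,0,-1],[0.744,0.032,-0.236,0,0,0,-1],[0.792,0.034,-0.22,0,0,0,-1],[0.814,0.034,-0.17,0,0,0,-1],[0.814,0.034,-0.12,0,0,0,-1],[0.814,0.034,-0.09,0,0,0,-1],[0.814,0.034,-0.082,0,0,0,-1],[0.814,0.034,-0.082,0,0,0,-1],[0.814,0.034,-0.082,0,0,0,-1],[0.814,0.034,-0.082,0,0,0,-1]]}}

```text
time_s: 26.72
eef_pos: [0.5044, 0.3094, 0.0561]
tcp_rot: [[-0.136, 0.991, 0.001], [0.991, 0.136, 0.001], [0.001, 0.001, -1.0]]
ft_force: [0.2, -0.4, -0.6]
grip_width: 0.074
grip_force: 19.6
```

Run:
```python
from h import *
s=look("b20",165,180);to((.5044,.3095,.0263));print(proj(s,(.5044,.3095,.022)))
```

```text
tcp px [206.1 241.6] f [ 0.2  0.7 -0.6] grip 19.622027277946472
t 26.77 q [0.5  0.62 1.87 0.   0.65 0.36] p [0.5044 0.3094 0.0562] w 0.074 turn [ 0.002 -0.001 -0.001]
(0.5044, 0.3095, 0.0263) [ 0.1 -0.1 29.9]
[[206.95234472 253.7994036 ]]
```

View pics/b20c.png

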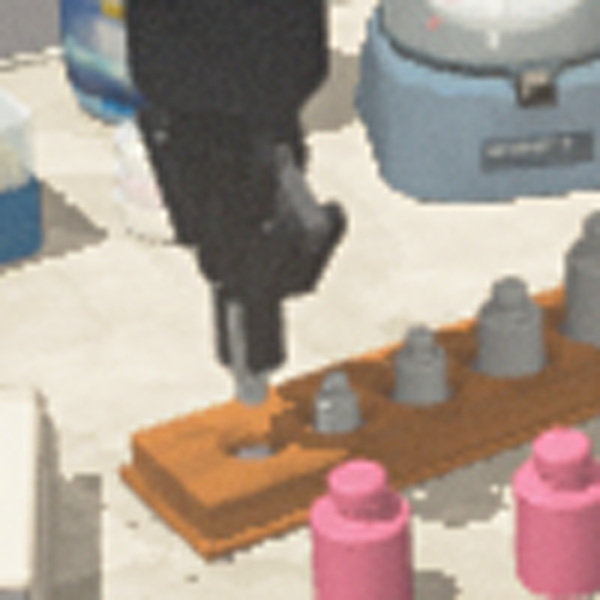

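The w20 hangs at column 206.6 against its well at 207.0, and the other four are seated. I'll lower it.

Scaled: 29.3 mm / 500 = 0.0586, 29 mm / 500 = 0.058.

Call:
{"method": "play_rows", "body": {"moves": [[0,0,0.016,0,0,0,-1],[0,0,0.03,0,0,0,-1],[0,0,0.04,0,0,0,-1],[0,0,0.046,0,0,0,-1],[0,0,0.05,0,0,0,-1],[0,0,0.054,0,0,0,-1],[0,0,0.056,0,0,0,-1],[0,0,0.058,0,0,0,-1],[0,0,0.0586,0,0,0,-1],[0,0,0.0586,0,0,0,-1]]}}

```text
time_s: 27.6
eef_pos: [0.504, 0.3094, 0.0263]
tcp_rot: [[-0.137, 0.991, 0.001], [0.991, 0.137, 0.0], [0.0, 0.001, -1.0]]
ft_force: [-0.3, -0.8, 7.8]
grip_width: 0.073
grip_force: 20.1
```

Scaled: -180 mm / 500 = -0.36, -160 mm / 500 = -0.32.

Call:
{"method": "play_rows", "body": {"moves": [[0,0,0,0,0,0,-0.85],[0,0,0,0,0,0,-0.8],[0,0,0,0,0,0,-0.72],[0,0,0,0,0,0,-0.64],[0,0,0,0,0,0,-0.55],[0,0,0,0,0,0,-0.5],[0,0,0,0,0,0,-0.5],[0,0,-0.03,0,0,0,-0.5],[0,0,-0.09,0,0,0,-0.5],[0,0,-0.16,0,0,0,-0.5],[0,0,-0.24,0,0,0,-0.5],[0,0,-0.32,0,0,0,-0.5],[0,0,-0.36,0,0,0,-0.5],[0,0,-0.36,0,0,0,-0.5]]}}

```text
time_s: 28.77
eef_pos: [0.5059, 0.3105, 0.2109]
tcp_rot: [[-0.137, 0.991, 0.007], [0.991, 0.137, 0.004], [0.003, 0.007, -1.0]]
ft_force: [0.4, -0.3, -0.3]
grip_width: 0.254
grip_force: 0.0
```

Run:
```python
from h import *
look("fin",180,170,110)
```

```text
tcp px [201.6 183.2] f [-1.3 -0.8 -0.9] grip 0.0
```

View pics/finc.png

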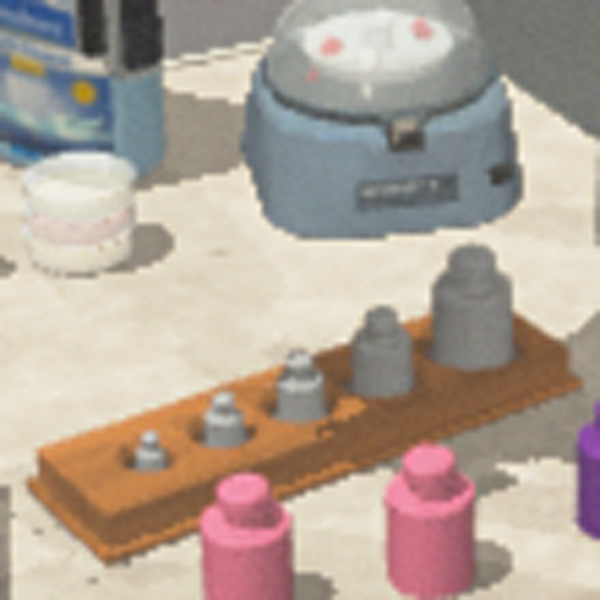

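The picture shows all five weights upright and seated in size order, from (150,452) to (473,305) in the crop, with the gripper clear. I'll hand the job in.

```bash
python3 -c "
from station import *
print(close_job())"
```

```text
the job is handed in; nothing more can be done
None
```

All five weights stand upright in their own wells in size order, the tape roll and timer were left alone, and the job was handed in at about 29 s of the 102 s allowed.

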